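Clear a finished repair pile onto its rests

TASK

Take the pile on the repair bench apart from the top down and put each thing where it belongs: the little jar upright inside the ring of the round holder, the blue drive on the blue-edged rest, the red phone on the red-edged rest and the green parts box on the green-edged rest, each flat, centred and lined up lengthwise with its rest (either way round). Set things down gently, keep them level, and leave the glass dispenser and the dish of screws where they are.

Things in the scene. Friction and masses are not known exactly. Their poses are not given: they have to be found in the camera images.
- jar: small jar, amber glass with an orange lid, a plain cylinder 32 mm in diameter and 40 mm high, about 70 g; at the start it stands on the blue drive, topmost of the pile. Origin at the centre of its underside, z up
- drive: blue portable drive with two silver stripes, a flat block 84 x 44 x 16 mm (local x, y, z), about 100 g; at the start it lies on the phone. Origin at the centre of its underside, x along its length, z up
- phone: phone in a thick red case with a black screen upward, a flat block 118 x 60 x 14 mm (local x, y, z), about 190 g; at the start it lies on the parts box. Origin at the centre of its underside, x along its length, z up
- parts_box: closed parts box, green with a white lid (the lid does not come off), one solid block 140 x 64 x 45 mm (local x, y, z), about 300 g; at the start it stands on the bench at the bottom of the pile, so the undersides in the pile are at heights 0, 45 (phone), 59 (drive) and 75 mm (jar). Origin at the centre of its underside, x along its length, z up
- jar_holder: round holder for the jar, fixed; a black disc 80 mm in diameter, its upper face 6 mm above the bench, with an upright orange ring round a cork spot: ring inner diameter 52 mm, outer 62 mm, top 12 mm above the bench. Origin at the centre of its underside, on the bench
- drive_rest: rest for the drive, fixed; a grey plate 110 x 80 mm (local x, y), its upper face 6 mm above the bench, edged in blue, with a 4 mm high, 7 mm wide blue stop along each short edge (top 10 mm above the bench; none along the long edges). Origin at the centre of its underside, on the bench; x along its length, z up
- phone_rest: rest for the phone, fixed; a grey plate 146 x 90 mm (local x, y), its upper face 6 mm above the bench, edged in red, with a 4 mm high, 7 mm wide red stop along each short edge (top 10 mm above the bench; none along the long edges). Origin at the centre of its underside, on the bench; x along its length, z up
- box_rest: rest for the parts box, fixed; a grey plate 168 x 96 mm (local x, y), its upper face 6 mm above the bench, edged in green, with a 4 mm high, 7 mm wide green stop along each short edge (top 10 mm above the bench; none along the long edges). Origin at the centre of its underside, on the bench; x along its length, z up
- dispenser: glass dispenser bottle with a brass pump top, 54 mm in diameter and 104 mm high, loose, standing on the bench among the rests; to be left alone. Origin at the centre of its underside
- screw_dish: round dark steel dish of screws, 72 mm in diameter and 14 mm high, loose, at the left (+y) side of the work area; to be left alone. Origin at the centre of its underside
Things that resemble listed ones, but are neither listed nor needed, are in the scene too. There is more than one size of the drive; the job needs the smallest.

How it is judged:
By the outcome, as a careful person would: the job done as asked, in the order asked, and still so for the second after the job is handed in, with the robot touching nothing.
It also fails if it takes over 112 s, if anything falls off the work surface, if the arm or the gripper's body presses on something with over 40 N, if the wrist force passes 120 N, or if a joint passes its speed limit or range.

ROBOT

A 7-joint arm with a two-finger parallel gripper is mounted at the origin on the work surface. World frame = base frame: x ahead of the robot, y to its left, z up, the work surface at z = 0. Lengths are in m, angles in rad, forces in N, time in s.
With the tool pointing down it reaches from about 0.4 to 0.85 m from the base axis. Payload 10.4 kg.
Tool frame: the origin (TCP) lies on the centre line of the jaws, within the pads' length; the fingertips stand 11 mm ahead of it and the grasp point (between the pads) lies 8 mm behind it (tip_reach is the distance from the TCP to the fingertips, in m); z points along the fingers, y is the line along which they close (so a half turn about z gives the same grasp; the last joint's range is limited). The gripper opens to 85 mm and grips with 20 to 120 N. Pads are 22 mm wide; open, the fingers measure 114 mm over their backs; the gripper's body (76 mm by 85 mm) begins 54 mm behind the grasp point. The pads swing forward as they close: fully open they stand 13 mm farther back than shut.
Start: joints at [-1.124, 0.332, -0.065, 1.46, 0.022, 1.35, -0.088], TCP at [0.283, 0.557, 0.242] pointing down, gripper open.
Joint ranges: [-2.6, 2.6], [-0.5, 2.12], [-1.47, 1.34], [0.16, 2.42], [-1.27, 4.41], [0.06, 2.06], [-2.6, 2.6]. Speed limits (rad/s): [2.22, 2.22, 2.79, 2.79, 3.14, 3.14, 3.14].

INTERFACE

Orientations are given as a unit quaternion [x, y, z, w].
In Python, from workcell import get_obs, camera, hand_in, tip_reach gives the robot as it stands. The module is installed in compiled form; this text tells all that it offers.
- The arm moves only by the tool move_arm, never from a script. Its argument "plan" is a list of rows, each an object with "delta_pos": the shift along the tool's x, y, z in a scale on which 1.0 is 0.8 m, a list of three; "turn": the turn, a rotation vector about the tool's x, y, z in shares of pi rad (1.0 is pi rad), a list of three; "fingers": the closure, from 0 (fully open) to 1 (shut). A call has 1 to 12 rows; each row is the pose to reach, as a shift and turn from the pose commanded when the call began, along the tool's axes at that moment; what a row does not reach only later rows make up. A row lasts 1/8 s, in which the tool goes at most 62.5 mm and 10.7 degrees, less where a joint would pass 70% of its speed; a pose out of reach is approached as far as the arm can. A shift or turn number past 1, either way, is cut back to 1. A call with a gripper value outside its range is refused whole. The fingers move at their own pace and stop on an object; "force" is the grip in N (left out, the last holds). Time passes only in rows, so rows that repeat a pose let the fingers close. It gives the time, the measured TCP pose, the force, the opening and the grip force at its end, in the units of the state.
- get_obs(): the state, without advancing time (a new reading comes with each control period).
- camera(name): name is "scene" or "top" or "wrist"; returns a dict with "color" (420x560x3 uint8, red, green, blue), "range_z" (420x560 float32, m along the optical axis (not along the pixel's ray), 0 where there is no reading), "fx", "fy", "cx", "cy" (pixels), "R" (3x3) and "t" (3): a world point X has camera coordinates R X + t; the wrist camera has in their place "tool_from_camera" (4x4, takes a point from camera to tool coordinates, whose origin is the TCP and whose axes are the flange's). Camera axes: x right, y down, z forward; pixel columns grow to the right and rows downward; lengths in m; the calibration is good to about 2 mm. The wrist camera is an equidistant fisheye: a pixel r from the principal point sees the ray r / f radians off the axis. A picture is of the moment at which its call begins: read the wrist's pose just before it.
- hand_in(): hands the job in; it is judged then, once.
The state is a dict: "clock": time; "joint_pos": joint angles; "joint_velocities": joint speeds; "tau": joint torques, N m; "position": TCP position; "ee_rot": TCP orientation; "ft_force": force on the tool from outside, world axes, zero at the start; "torque": the same for the moment, N m; "grip_width": opening from 0.0 (shut) to 1.0 (fully open); "grasp_force": force on a finger pad.
Only numpy, scipy, OpenCV 4.12 (cv2) and the standard library are available. Lean on these libraries where they do the work, as an engineer would, in place of code of your own. Each camera call takes 0.05 s, during which the arm holds its last target. There are 200 camera calls.

## Working session

There is one attempt and no reset: what is moved stays moved. The work goes in short steps, Python scripts to look and compute and a tool call to move; the robot and the scene stay as the last step left them, time stands still between calls to the robot, and variables do not carry over. Pictures are saved under pics/ and viewed, at most 18 in all, crops included, and the job is handed in when it is done.

Besides the shell and the picture viewer there is one more tool, called after "Request:" as a command line: name --argument value ..., lists and objects as JSON in quotes. move_arm: Moves the arm, as the interface text tells. Its arguments: {"type":"object","properties":{"plan":{"type":"array","items":{"type":"object","properties":{"delta_pos":{"type":"array","items":{"type":"number"}},"turn":{"type":"array","items":{"type":"number"}},"fingers":{"type":"number"}}}},"force":{"type":"number"}},"required":["plan"]}

```bash
mkdir -p pics
python3 - <<'E'
from workcell import *
import cv2, numpy as np
o=get_obs(); print({k:np.round(v,3).tolist() for k,v in o.items()}, tip_reach)
for n in("scene","top"):
    c=camera(n); cv2.imwrite(f"pics/{n}0.png",c["color"][:,:,::-1]); np.savez(f"{n}0.npz",**c)
    print(n,c["fx"],c["fy"],c["cx"],c["cy"],np.round(c["R"],3).tolist(),c["t"])
E
```

```text
{'clock': 0.0, 'joint_pos': [-1.124, 0.333, -0.065, 1.461, 0.022, 1.35, -0.088], 'joint_velocities': [-0.002, -0.0, -0.0, -0.0, -0.0, -0.001, 0.001], 'tau': [-0.001, -62.544, 0.048, -39.161, 0.016, 0.01, -0.0], 'position': [0.283, 0.557, 0.241], 'ee_rot': [0.233, 0.973, -0.001, -0.0], 'ft_force': [0.313, -0.575, 0.463], 'torque': [0.043, -0.011, 0.024], 'grasp_force': 0.0, 'grip_width': 0.998} 0.011
scene 434.60487808896755 434.60487808896755 279.55727579632406 208.15960158646084 [[0.746, 0.665, -0.024], [0.334, -0.406, -0.851], [-0.576, 0.627, -0.525]] [-0.36223993 -0.01299799  1.24468671]
top 536.6989376738564 536.6989376738564 283.1889013914365 209.26925271477663 [[0.014, -1.0, 0.016], [-0.989, -0.017, -0.15], [0.15, -0.014, -0.989]] [0.06978992 0.41576019 1.55407974]
```

View pics/top0.png

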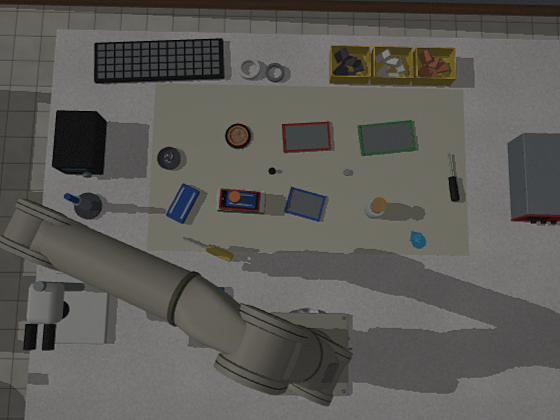

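View pics/scene0.png

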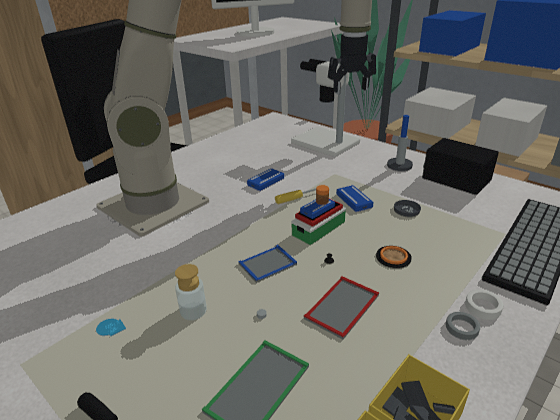

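The top view shows the pile at (240,200), with the orange jar lid at (235,197). The holder is at (238,135), the drive rest at (305,204), the phone rest at (306,137), the box rest at (387,138), the dispenser at (376,207) and the screw dish at (169,158).

Possible mix-ups:
- **Drive:** the blue drive in the pile at (240,200), a loose blue drive at (183,203) in top, and another at (266,180) in scene, half hidden at (218,293) in top.
- **Jar:** the orange lid at (235,197) or the dispenser's brass top at (378,205).
- **Holder:** the orange ring at (238,135), the grey rings at (250,70) and (275,73), or the dark dish at (169,158).

My choices are the drive and jar in the pile and the orange ring. I'll measure next and check with a crop.

```bash
cat > h.py <<'E'
import numpy as np, cv2
def ray(c,u,v,z):
    d=np.array([(u-c["cx"])/c["fx"],(v-c["cy"])/c["fy"],1.]); R=c["R"]; o=-R.T@c["t"]; d=R.T@d
    return o+d*(z-o[2])/d[2]
def proj(c,P):
    q=c["R"]@np.asarray(P)+c["t"]; return c["fx"]*q[0]/q[2]+c["cx"],c["fy"]*q[1]/q[2]+c["cy"]
def masks(c):
    hsv=cv2.cvtColor(c["color"],cv2.COLOR_RGB2HSV); H,S,V=cv2.split(hsv)
    g=(S>110)&(V>40)
    return dict(blue=g&(H>105)&(H<130),red=g&((H<5)|(H>172)),green=g&(H>45)&(H<90),orange=g&(H>5)&(H<20))
def rects(c,m,z,amin=25):
    out=[]
    cs,_=cv2.findContours(m.astype(np.uint8),cv2.RETR_EXTERNAL,cv2.CHAIN_APPROX_NONE)
    for k in cs:
        if len(k)<amin: continue
        P=np.array([ray(c,u,v,z)[:2] for u,v in k[:,0]]).astype(np.float32)
        (x,y),(w,h),a=cv2.minAreaRect(P*1000)
        if w<h: w,h,a=h,w,a+90
        out.append((k[:,0].mean(0).round().astype(int).tolist(),round(x/1000,4),round(y/1000,4),round(w),round(h),round((a+90)%180-90,1)))
    return out
E
python3 - <<'E'
from h import *
c=dict(np.load("top0.npz"))
M=masks(c)
for k,m in M.items():
    for z in (.008,.075 if k!='orange' else .115): print(k,z,*rects(c,m,z),sep="\n  ")
im=c["color"][170:230,160:340,::-1]; cv2.imwrite("pics/crop0.png",cv2.resize(im,None,fx=4.4,fy=4.4,interpolation=cv2.INTER_CUBIC))
z=c["range_z"]
for u,v in((235,197),(250,200),(306,137),(305,204),(376,207),(222,200),(400,160),(343,150)):
    d=z[v,u]; p=c["R"].T@(np.array([(u-c["cx"])/c["fx"]*d,(v-c["cy"])/c["fy"]*d,d])-c["t"]); print(u,v,p.round(3))
E
```

```text
blue
  0.008
  ([71, 198], 0.4414, 0.71, 46, 17, 62.2)
  ([242, 200], 0.4466, 0.2039, 89, 47, 85.2)
  ([305, 204], 0.4364, 0.012, 108, 78, 75.1)
  ([182, 203], 0.4324, 0.3779, 108, 58, -25.6)
blue
  0.075
  ([71, 198], 0.4302, 0.6842, 44, 16, 62.2)
  ([242, 200], 0.4352, 0.1994, 85, 45, 85.2)
  ([305, 204], 0.4254, 0.0156, 104, 75, 75.1)
  ([182, 203], 0.4216, 0.3661, 104, 55, -25.6)
red
  0.008
  ([536, 217], 0.4074, -0.683, 147, 18, -89.1)
  ([240, 200], 0.4442, 0.2089, 119, 61, 86.3)
  ([306, 136], 0.6451, 0.0096, 146, 90, -85.7)
red
  0.075
  ([536, 217], 0.3976, -0.6501, 141, 17, -89.1)
  ([240, 200], 0.4329, 0.2042, 114, 59, 86.3)
  ([306, 136], 0.6254, 0.0133, 139, 86, -85.7)
green
  0.008
  ([386, 137], 0.6468, -0.2369, 166, 94, -83.1)
green
  0.075
  ([386, 137], 0.6269, -0.2228, 159, 90, -83.1)
orange
  0.008
  ([378, 204], 0.436, -0.2091, 43, 42, -0.6)
  ([234, 196], 0.455, 0.223, 35, 31, 27.7)
  ([237, 135], 0.6453, 0.2204, 63, 61, 1.4)
  ([431, 65], 0.8898, -0.3877, 94, 93, 88.7)
  ([334, 6], 1.0774, -0.064, 1470, 35, 90.0)
  ([67, 2], 1.0672, 0.7687, 195, 17, -88.6)
  ([22, 1], 1.0673, 0.9085, 34, 10, -88.6)
orange
  0.115
  ([378, 204], 0.4185, -0.1884, 40, 39, -0.6)
  ([234, 196], 0.4363, 0.2146, 33, 29, 27.7)
  ([237, 135], 0.6137, 0.2122, 59, 57, 1.4)
  ([431, 65], 0.8418, -0.355, 88, 87, 88.7)
  ([334, 6], 1.0168, -0.053, 1371, 33, 90.0)
  ([67, 2], 1.0072, 0.7236, 182, 16, -88.6)
  ([22, 1], 1.0073, 0.854, 32, 9, -88.6)
235 197 [0.435 0.213 0.112]
250 200 [0.434 0.173 0.071]
306 137 [0.644 0.009 0.005]
305 204 [0.436 0.01  0.002]
376 207 [ 0.415 -0.185  0.103]
222 200 [0.434 0.254 0.062]
400 160 [ 0.579 -0.281 -0.003]
343 150 [ 0.605 -0.104  0.006]
```

View pics/crop0.png

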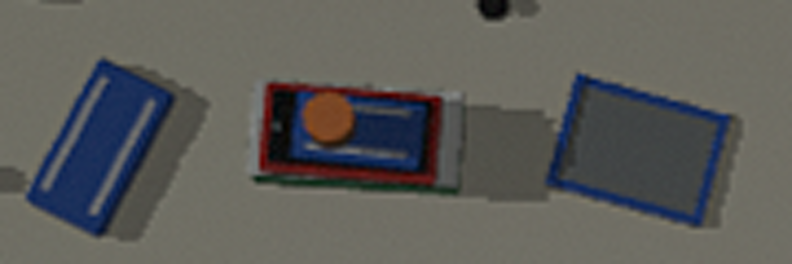

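The crop confirms it. The orange jar lid (327,118) stands on the small two-stripe drive, which measures about 85 x 45 mm at z 0.075. That drive lies on the red phone, on the white and green box. The loose drive on the left (100,145) is larger, at 108 x 58 mm.

```bash
cat >> h.py <<'E'
from scipy.spatial.transform import Rotation as Ro
from workcell import get_obs,camera
def go(x,y,z,phi):
    """print delta_pos, turn to reach TCP xyz with closing line at world angle phi (deg)"""
    o=get_obs(); R=Ro.from_quat(o["ee_rot"]); ya=R.as_matrix()[:,1]; cur=np.degrees(np.arctan2(ya[1],ya[0]))
    phi=cur+(phi-cur+90)%180-90; p=np.radians(phi); yv=np.array([np.cos(p),np.sin(p),0]); zv=np.array([0,0,-1.])
    T=Ro.from_matrix(np.c_[np.cross(yv,zv),yv,zv])
    d=R.inv().apply(np.array([x,y,z])-o["position"]); t=(R.inv()*T).as_rotvec()
    print("delta",d.round(4).tolist(),"turn",t.round(4).tolist(),"phi",round(cur,1),"->",round(phi,1),"pos",o["position"].round(4),"F",np.round(o["ft_force"],1),"w",round(o["grip_width"],3),"g",round(o["grasp_force"],1),"t",round(o["clock"],2),"q7",round(o["joint_pos"][6],2))
E
python3 - <<'E'
from h import *
go(.4355,.2145,.25,-4)
E
```

```text
delta [-0.2912, -0.2363, -0.0081] turn [-0.0011, 0.0008, 1.1709] phi 63.1 -> -4.0 pos [0.2828 0.557  0.2416] F [-0.6 -0.5 -0.1] w 1.0 g 0.0 t 0.1 q7 -0.09
```

The rows are not in the units I measure in: shifts go in shares of 0.8 m and turns go in shares of pi rad. I convert before sending: -0.291 m is -0.3638, -0.236 m is -0.295, 1.171 rad is 0.3727.

Request:
move_arm --plan '[{"delta_pos":[-0.3638,-0.295,-0.01],"turn":[-0.0003,0.0003,0.3727],"fingers":0},{"delta_pos":[-0.3638,-0.295,-0.01],"turn":[-0.0003,0.0003,0.3727],"fingers":0},{"delta_pos":[-0.3638,-0.295,-0.01],"turn":[-0.0003,0.0003,0.3727],"fingers":0},{"delta_pos":[-0.3638,-0.295,-0.01],"turn":[-0.0003,0.0003,0.3727],"fingers":0},{"delta_pos":[-0.3638,-0.295,-0.01],"turn":[-0.0003,0.0003,0.3727],"fingers":0},{"delta_pos":[-0.3638,-0.295,-0.01],"turn":[-0.0003,0.0003,0.3727],"fingers":0},{"delta_pos":[-0.3638,-0.295,-0.01],"turn":[-0.0003,0.0003,0.3727],"fingers":0},{"delta_pos":[-0.3638,-0.295,-0.01],"turn":[-0.0003,0.0003,0.3727],"fingers":0},{"delta_pos":[-0.3638,-0.295,-0.01],"turn":[-0.0003,0.0003,0.3727],"fingers":0.4},{"delta_pos":[-0.3638,-0.295,-0.01],"turn":[-0.0003,0.0003,0.3727],"fingers":0.4},{"delta_pos":[-0.3638,-0.295,-0.01],"turn":[-0.0003,0.0003,0.3727],"fingers":0.4}]'

```text
clock: 1.48
position: [0.4354, 0.2155, 0.2502]
ee_rot: [0.731, 0.682, 0.0, -0.0]
ft_force: [-0.6, -1.0, 0.4]
grip_width: 0.599
grasp_force: 0.0
```

```bash
cat >> h.py <<'E'
def wrist(name):
    o=get_obs(); c=camera("wrist"); cv2.imwrite(f"pics/{name}.png",c["color"][:,:,::-1]); np.savez(f"{name}.npz",p=o["position"],q=o["ee_rot"],**c); return c
def wray(w,u,v,z):
    """world point on plane z for wrist pixel"""
    x,y=(u-w["cx"])/w["fx"],(v-w["cy"])/w["fy"]; r=np.hypot(x,y)+1e-12
    d=np.array([np.sin(r)*x/r,np.sin(r)*y/r,np.cos(r)]); T=w["tool_from_camera"]; R=Ro.from_quat(w["q"]).as_matrix()
    d=R@T[:3,:3]@d; o=R@T[:3,3]+w["p"]; return o+d*(z-o[2])/d[2]
def wpt(w,u,v):
    """tool-frame point by range"""
    x,y=(u-w["cx"])/w["fx"],(v-w["cy"])/w["fy"]; r=np.hypot(x,y)+1e-12; d=w["range_z"][v,u]
    d=np.array([np.tan(r)*x/r*d,np.tan(r)*y/r*d,d]); T=w["tool_from_camera"]; return T[:3,:3]@d+T[:3,3]
E
python3 - <<'E'
from h import *
go(.4355,.2145,.25,-4)
c=wrist("w1"); print(c["tool_from_camera"].round(3),c["fx"],c["cx"],c["cy"])
E
```

```text
delta [-0.001, 0.0002, 0.0002] turn [0.0002, -0.0012, 0.001] phi -3.9 -> -4.0 pos [0.4354 0.2155 0.2502] F [-0.6 -1.   0.4] w 0.599 g 0.0 t 1.48 q7 -0.62
[[ 0.001 -0.952 -0.305  0.077]
 [ 1.     0.001  0.     0.   ]
 [ 0.    -0.305  0.952 -0.131]
 [ 0.     0.     0.     1.   ]] 325.19226210127806 276.3154102645679 211.14941322777716
```

View pics/w1.png

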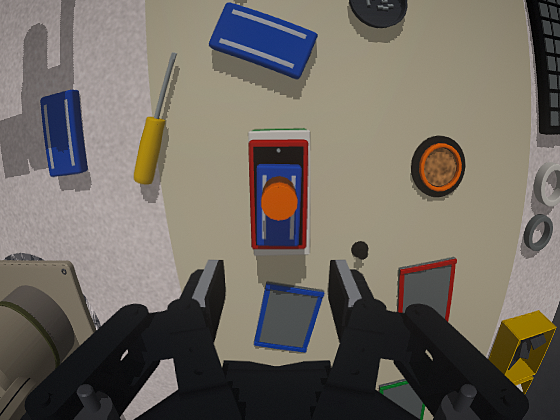

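The wrist view shows the jar lid at (279,201), the drive at (279,205), the phone at (278,195), the holder at (438,166), the drive rest at (289,317) and the fingertips near (214,265) and (342,265). Next I'll measure these and the fingertip reach.

```bash
cat >> h.py <<'E'
def wrects(w,m,z,amin=40,dx=0):
    out=[]
    cs,_=cv2.findContours(m.astype(np.uint8),cv2.RETR_EXTERNAL,cv2.CHAIN_APPROX_NONE)
    for k in cs:
        if len(k)<amin: continue
        P=np.array([wray(w,u,v,z)[:2] for u,v in k[:,0]]).astype(np.float32)
        (x,y),(a,b),an=cv2.minAreaRect(P*1000)
        if a<b: a,b,an=b,a,an+90
        out.append((k[:,0].mean(0).round().astype(int).tolist(),round(x/1000,4),round(y/1000,4),round(a,1),round(b,1),round((an+90)%180-90,1)))
    return out
E
python3 - <<'E'
from h import *
w=dict(np.load("w1.npz")); M=masks(w)
for k,z in(("orange",.115),("orange",.012),("blue",.075),("blue",.010),("red",.059),("red",.010)): print(k,z,*wrects(w,M[k],z),sep="\n  ")
hsv=cv2.cvtColor(w["color"],cv2.COLOR_RGB2HSV)
wh=np.zeros((420,560),bool); wh[120:260,240:320]=(hsv[120:260,240:320,1]<40)&(hsv[120:260,240:320,2]>140)
print("lid",wrects(w,wh,.045))
for u,v in((214,264),(218,268),(221,265),(340,266),(335,270),(344,264),(220,290),(215,300)): print(u,v,wpt(w,u,v).round(3))
E
```

```text
orange
  0.115
  ([279, 198], 0.4376, 0.2188, 38.0, 30.0, 87.1)
  ([440, 167], 0.5865, 0.2385, 45.2, 44.8, 1.7)
orange
  0.012
  ([279, 198], 0.4363, 0.1906, 52.7, 41.6, 87.1)
  ([440, 167], 0.6428, 0.218, 62.7, 62.1, 1.7)
blue
  0.075
  ([287, 317], 0.4373, 0.0612, 92.1, 65.3, 75.4)
  ([278, 204], 0.4361, 0.1997, 84.2, 43.3, 85.1)
  ([63, 133], 0.2069, 0.2992, 92.1, 57.1, 89.3)
  ([263, 40], 0.4323, 0.3621, 92.4, 49.6, -25.5)
blue
  0.01
  ([287, 317], 0.4366, 0.0124, 111.7, 79.1, 75.4)
  ([278, 204], 0.4351, 0.1802, 102.0, 52.5, 85.1)
  ([63, 133], 0.1573, 0.3008, 111.6, 69.2, 89.3)
  ([263, 40], 0.4305, 0.377, 111.9, 60.2, -25.5)
red
  0.059
  ([429, 283], 0.6155, 0.0624, 98.5, 78.6, -86.5)
  ([278, 193], 0.4368, 0.2054, 117.0, 58.9, 86.5)
red
  0.01
  ([429, 283], 0.6421, 0.0276, 113.4, 90.5, -86.5)
  ([278, 193], 0.4362, 0.1923, 134.8, 67.9, 86.5)
lid [([297, 174], 0.4389, 0.2023, 139.9, 64.1, 87.5)]
214 264 [ 0.009 -0.028 -0.   ]
218 268 [ 0.01  -0.026 -0.005]
221 265 [ 0.008 -0.026  0.002]
340 266 [ 0.01   0.029 -0.003]
335 270 [ 0.01   0.026 -0.006]
344 264 [ 0.01   0.031 -0.001]
220 290 [-0.001 -0.025 -0.007]
215 300 [ 0.001 -0.026 -0.018]
```

Run:
```python
from h import *
go(.4367,.215,.094,-4)
```

```text
delta [-0.0005, 0.0013, 0.1562] turn [0.0002, -0.0012, 0.0007] phi -4.0 -> -4.0 pos [0.4354 0.2154 0.2502] F [-0.1  0.5 -0.3] w 0.599 g 0.0 t 1.52 q7 -0.62
```

Scaled: 0.156 m is 0.195, -0.0005 m is -0.0006, -0.001 rad is -0.0003.

Request:
move_arm --plan '[{"delta_pos":[0,0.0013,0.0625],"turn":[0,0,0],"fingers":0.4},{"delta_pos":[0,0.0013,0.125],"turn":[0,-0.0003,0],"fingers":0.4},{"delta_pos":[-0.0006,0.0013,0.1688],"turn":[0,-0.0003,0],"fingers":0.4},{"delta_pos":[-0.0006,0.0013,0.195],"turn":[0,-0.0003,0],"fingers":0.4},{"delta_pos":[-0.0006,0.0013,0.195],"turn":[0,-0.0003,0],"fingers":0.5},{"delta_pos":[-0.0006,0.0013,0.195],"turn":[0,-0.0003,0],"fingers":0.57},{"delta_pos":[-0.0006,0.0013,0.195],"turn":[0,-0.0003,0],"fingers":0.65},{"delta_pos":[-0.0006,0.0013,0.195],"turn":[0,-0.0003,0],"fingers":0.72},{"delta_pos":[-0.0006,0.0013,0.195],"turn":[0,-0.0003,0],"fingers":0.8},{"delta_pos":[-0.0006,0.0013,0.195],"turn":[0,-0.0003,0],"fingers":0.8}]' --force 25

```text
clock: 2.78
position: [0.4373, 0.2153, 0.0955]
ee_rot: [0.731, 0.682, 0.001, 0.0]
ft_force: [-1.5, -1.2, 7.3]
grip_width: 0.368
grasp_force: 25.2
```

Run:
```python
from h import *
go(.644,.219,.15,-4)
w=wrist("w2"); 
w=dict(np.load("w2.npz"))
for u,v in((240,285),(245,280),(250,290),(316,285),(310,280)): print(u,v,wpt(w,u,v).round(3))
print(*wrects(w,masks(w)["orange"],.115),sep="\n")
```

```text
delta [0.0183, 0.206, -0.054] turn [0.0019, -0.0019, -0.0002] phi -4.0 -> -4.0 pos [0.4373 0.2153 0.0955] F [-1.5 -1.2  7.3] w 0.368 g 25.2 t 2.77 q7 -0.58
240 285 [ 0.005 -0.015 -0.011]
245 280 [ 0.008 -0.013 -0.013]
250 290 [ 0.008 -0.01  -0.019]
316 285 [ 0.01   0.016 -0.019]
310 280 [ 0.003  0.015 -0.003]
([276, 288], 0.4382, 0.2227, 46.6, 31.0, 84.5)
([515, 199], 0.5463, 0.2537, 34.2, 32.1, -37.1)
```

View pics/w2.png

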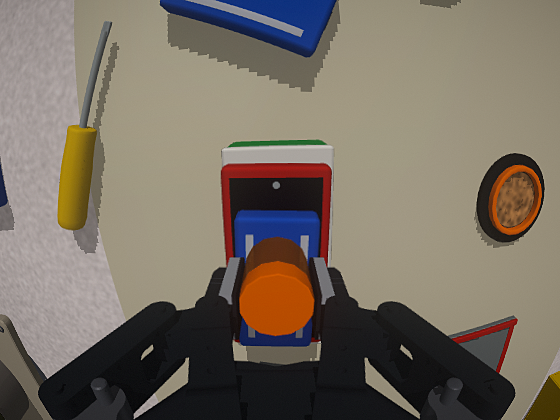

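The jar is gripped: the lid is at (276,300) between pads near (232,285) and (322,285), and the holder is at (515,199). I'll lift it and carry it towards the holder.

Scaled: 0.206 m is 0.2575, 0.19 m is 0.2375, -0.002 rad is -0.0006.

Request:
move_arm --plan '[{"delta_pos":[0,0,-0.0125],"fingers":0.8,"turn":[0,0,0]},{"delta_pos":[0,0,-0.0375],"fingers":0.8,"turn":[0,0,0]},{"delta_pos":[0,0.0125,-0.0625],"fingers":0.8,"turn":[0.0003,-0.0003,0]},{"delta_pos":[0.005,0.05,-0.0688],"fingers":0.8,"turn":[0.0006,-0.0006,0]},{"delta_pos":[0.0113,0.1,-0.0688],"fingers":0.8,"turn":[0.0006,-0.0006,0]},{"delta_pos":[0.015,0.15,-0.0688],"fingers":0.8,"turn":[0.0006,-0.0006,0]},{"delta_pos":[0.02,0.2,-0.0688],"fingers":0.8,"turn":[0.0006,-0.0006,0]},{"delta_pos":[0.0225,0.2375,-0.0688],"fingers":0.8,"turn":[0.0006,-0.0006,0]},{"delta_pos":[0.0225,0.2575,-0.0688],"fingers":0.8,"turn":[0.0006,-0.0006,0]},{"delta_pos":[0.0225,0.2575,-0.0688],"fingers":0.8,"turn":[0.0006,-0.0006,0]}]'

```text
clock: 4.08
position: [0.6439, 0.2178, 0.1494]
ee_rot: [0.732, 0.682, -0.001, 0.0]
ft_force: [0.5, -0.1, -2.0]
grip_width: 0.364
grasp_force: 25.0
```

Run:
```python
from h import *
go(.6435,.219,.04,-4)
wrist("w3"); w=dict(np.load("w3.npz"))
m=masks(w)["orange"]
print(*wrects(w,m,.012),sep="\n")
for v in range(250,290,5): print(v,[wpt(w,u,v).round(3).tolist() for u in(228,234)],m[v,276])
c=camera("top"); print(*rects(c,masks(c)["orange"],.012),sep="\n")
```

```text
delta [0.0014, -0.0003, 0.1094] turn [-0.0016, 0.0023, -0.0011] phi -4.1 -> -4.0 pos [0.6439 0.2178 0.1494] F [ 0.5 -0.1 -2. ] w 0.364 g 25.0 t 4.08 q7 -0.35
([276, 287], 0.6388, 0.1284, 113.3, 74.4, 82.8)
([277, 199], 0.6445, 0.2186, 61.8, 60.7, 86.0)
250 [[-0.052, -0.046, 0.149], [-0.052, -0.04, 0.149]] True
255 [[-0.057, -0.046, 0.149], [-0.057, -0.04, 0.149]] True
260 [[-0.063, -0.047, 0.15], [0.009, -0.02, 0.004]] True
265 [[0.01, -0.022, -0.002], [0.01, -0.019, -0.002]] True
270 [[0.01, -0.021, -0.007], [0.01, -0.018, -0.007]] True
275 [[0.01, -0.02, -0.011], [0.01, -0.018, -0.011]] True
280 [[0.01, -0.02, -0.016], [0.01, -0.017, -0.015]] True
285 [[0.01, -0.019, -0.019], [0.01, -0.017, -0.02]] True
([380, 204], 0.4407, -0.2137, 38, 33, 44.9)
([431, 65], 0.888, -0.3865, 94, 93, 88.7)
([307, 6], 1.0754, 0.0385, 1671, 36, 90.0)
([15, 2], 1.0645, 0.9293, 43, 10, -88.6)
```

View pics/w3.png

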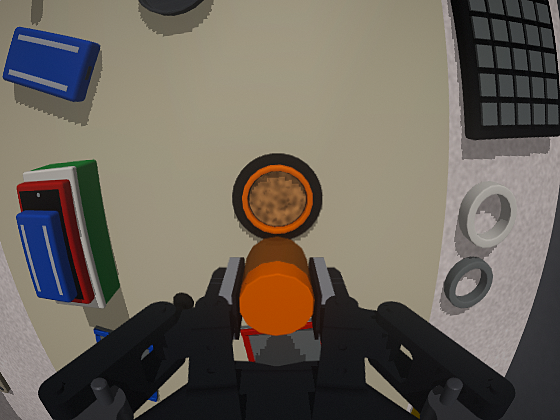

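The jar hangs over the holder. The ring at (277,199) measures (0.6445, 0.2186), and the fingertips are 6 mm ahead of the TCP at this opening, as predicted. Now I'll lower it.

Scaled: 0.122 m is 0.1525, 0.001 m is 0.0013, -0.001 rad is -0.0003.

Request:
move_arm --plan '[{"delta_pos":[0.0013,0.0013,0.0375],"fingers":0.8,"turn":[-0.0003,0.0006,0]},{"delta_pos":[0.0013,0.0013,0.0813],"fingers":0.8,"turn":[-0.0003,0.0006,0]},{"delta_pos":[0.0013,0.0013,0.1188],"fingers":0.8,"turn":[-0.0003,0.0006,0]},{"delta_pos":[0.0013,0.0013,0.1375],"fingers":0.8,"turn":[-0.0003,0.0006,0]},{"delta_pos":[0.0013,0.0013,0.1463],"fingers":0.8,"turn":[-0.0003,0.0006,0]},{"delta_pos":[0.0013,0.0013,0.15],"fingers":0.8,"turn":[-0.0003,0.0006,0]},{"delta_pos":[0.0013,0.0013,0.1525],"fingers":0.8,"turn":[-0.0003,0.0006,0]},{"delta_pos":[0.0013,0.0013,0.1525],"fingers":0.8,"turn":[-0.0003,0.0006,0]}]'

```text
clock: 5.18
position: [0.6445, 0.2192, 0.0279]
ee_rot: [0.731, 0.682, 0.0, -0.0]
ft_force: [0.7, 0.1, -0.7]
grip_width: 0.364
grasp_force: 25.0
```

Run:
```python
from h import *
go(.6445,.2186,.0265,-4)
```

```text
delta [-0.0006, 0.0001, 0.0014] turn [-0.0, -0.0008, -0.0002] phi -4.0 -> -4.0 pos [0.6445 0.2192 0.0279] F [ 0.7  0.1 -0.7] w 0.364 g 25.0 t 5.17 q7 -0.33
```

Scaled: 0.002 m is 0.0025, 0.001 m is 0.0013.

Request:
move_arm --plan '[{"delta_pos":[0,0,0.0013],"fingers":0.8,"turn":[0,0,0]},{"delta_pos":[0,0,0.0025],"fingers":0.8,"turn":[0,0,0]},{"delta_pos":[0,0,0.0025],"fingers":0.8,"turn":[0,0,0]}]'

```text
clock: 5.55
position: [0.6445, 0.2192, 0.0267]
ee_rot: [0.731, 0.682, 0.0, -0.0]
ft_force: [-3.8, -1.8, 9.1]
grip_width: 0.369
grasp_force: 25.9
```

Scaled: -0.15 m is -0.1875, -0.1 m is -0.125.

Request:
move_arm --plan '[{"delta_pos":[0,0,0],"fingers":0.62,"turn":[0,0,0]},{"delta_pos":[0,0,0],"fingers":0.55,"turn":[0,0,0]},{"delta_pos":[0,0,0],"fingers":0.45,"turn":[0,0,0]},{"delta_pos":[0,0,0],"fingers":0.4,"turn":[0,0,0]},{"delta_pos":[0,0,-0.0125],"fingers":0.35,"turn":[0,0,0]},{"delta_pos":[0,0,-0.0625],"fingers":0.3,"turn":[0,0,0]},{"delta_pos":[0,0,-0.125],"fingers":0.3,"turn":[0,0,0]},{"delta_pos":[0,0,-0.1875],"fingers":0.3,"turn":[0,0,0]},{"delta_pos":[0,0,-0.1875],"fingers":0.3,"turn":[0,0,0]}]'

```text
clock: 6.68
position: [0.6466, 0.2195, 0.1813]
ee_rot: [0.732, 0.682, 0.004, 0.001]
ft_force: [0.7, -0.2, -1.3]
grip_width: 0.703
grasp_force: 0.0
```

Run:
```python
from h import *
go(.4355,.1998,.2,-4.9)
wrist("w4"); w=dict(np.load("w4.npz"))
for z in(.012,.046):print(*wrects(w,masks(w)["orange"],z),sep="\n")
```

```text
delta [-0.0344, -0.2091, -0.0203] turn [0.007, -0.0045, 0.0152] phi -4.0 -> -4.9 pos [0.6466 0.2195 0.1813] F [ 0.7 -0.2 -1.3] w 0.703 g 0.0 t 6.67 q7 -0.36
([273, 193], 0.6443, 0.2184, 61.3, 60.6, 85.9)
([273, 193], 0.6451, 0.2271, 54.4, 53.7, 85.9)
```

View pics/w4.png

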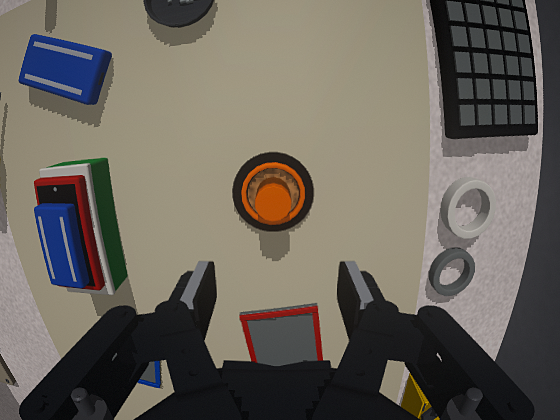

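The jar stands upright inside the ring: lid at (272,205), ring at (273,193). Next, the drive.

Scaled: -0.209 m is -0.2613, -0.165 m is -0.2063, 0.015 rad is 0.0048.

Request:
move_arm --plan '[{"delta_pos":[-0.0125,-0.0688,-0.025],"fingers":0.3,"turn":[0.001,-0.0006,0.0016]},{"delta_pos":[-0.025,-0.1375,-0.025],"fingers":0.3,"turn":[0.0022,-0.0013,0.0032]},{"delta_pos":[-0.0375,-0.2063,-0.025],"fingers":0.3,"turn":[0.0022,-0.0013,0.0048]},{"delta_pos":[-0.0425,-0.2613,-0.025],"fingers":0.3,"turn":[0.0022,-0.0013,0.0048]},{"delta_pos":[-0.0425,-0.2613,-0.025],"fingers":0.3,"turn":[0.0022,-0.0013,0.0048]},{"delta_pos":[-0.0425,-0.2613,-0.025],"fingers":0.3,"turn":[0.0022,-0.0013,0.0048]},{"delta_pos":[-0.0425,-0.2613,-0.025],"fingers":0.3,"turn":[0.0022,-0.0013,0.0048]}]'

```text
clock: 7.6
position: [0.4341, 0.1995, 0.1952]
ee_rot: [0.737, 0.676, -0.004, -0.001]
ft_force: [-0.5, -0.9, -0.7]
grip_width: 0.698
grasp_force: 0.0
```

Run:
```python
from h import *
wrist("w5"); w=dict(np.load("w5.npz")); M=masks(w)
print(*wrects(w,M["blue"],.075)); print(*wrects(w,M["red"],.059))
go(.436,.1997,.067,-4.9)
```

```text
([291, 328], 0.4376, 0.0668, 89.2, 62.9, 75.3) ([280, 203], 0.436, 0.1996, 84.3, 43.7, 85.3) ([38, 128], 0.2155, 0.2959, 89.0, 57.1, 89.1) ([265, 18], 0.4326, 0.3562, 89.1, 48.3, -25.2)
([454, 288], 0.6109, 0.063, 101.8, 76.4, -86.4) ([280, 190], 0.4367, 0.205, 116.8, 58.7, 86.4)
delta [0.001, 0.0029, 0.1281] turn [-0.0079, 0.0044, -0.0004] phi -4.9 -> -4.9 pos [0.4341 0.1994 0.1952] F [ 0.6 -0.2 -0.7] w 0.702 g 0.0 t 7.65 q7 -0.6
```

Scaled: 0.115 m is 0.1438, 0.001 m is 0.0013, -0.008 rad is -0.0025.

Request:
move_arm --plan '[{"delta_pos":[0,0.0025,0.05],"fingers":0.3,"turn":[-0.0025,0.0013,0]},{"delta_pos":[0.0013,0.0025,0.0938],"fingers":0.3,"turn":[-0.0025,0.0013,-0.001]},{"delta_pos":[0.0013,0.0025,0.125],"fingers":0.3,"turn":[-0.0025,0.0013,-0.001]},{"delta_pos":[0.0013,0.0025,0.1375],"fingers":0.3,"turn":[-0.0025,0.0013,-0.001]},{"delta_pos":[0.0013,0.0025,0.1438],"fingers":0.3,"turn":[-0.0025,0.0013,-0.001]},{"delta_pos":[0.0013,0.0025,0.1438],"fingers":0.3,"turn":[-0.0025,0.0013,-0.001]},{"delta_pos":[0.0013,0.0025,0.1438],"fingers":0.3,"turn":[-0.0025,0.0013,-0.001]}]'

```text
clock: 8.52
position: [0.4351, 0.2005, 0.0813]
ee_rot: [0.735, 0.678, 0.001, 0.0]
ft_force: [-0.5, 0.0, -0.7]
grip_width: 0.704
grasp_force: 0.0
```

Run:
```python
from h import *
go(.436,.1997,.067,-4.7)
```

```text
delta [-0.0007, 0.0009, 0.0143] turn [0.0013, -0.0012, 0.0] phi -4.7 -> -4.7 pos [0.4351 0.2005 0.0813] F [-0.5  0.  -0.7] w 0.704 g 0.0 t 8.53 q7 -0.56
```

Scaled: 0.0145 m is 0.0181, 0.001 m is 0.0013, -0.001 rad is -0.0003.

Request:
move_arm --plan '[{"delta_pos":[-0.0006,0.0013,0.01],"fingers":0.3,"turn":[0.0003,-0.0003,0]},{"delta_pos":[-0.0006,0.0013,0.0181],"fingers":0.3,"turn":[0.0003,-0.0003,0]},{"delta_pos":[-0.0006,0.0013,0.0181],"fingers":0.36,"turn":[0.0003,-0.0003,0]},{"delta_pos":[-0.0006,0.0013,0.0181],"fingers":0.42,"turn":[0.0003,-0.0003,0]},{"delta_pos":[-0.0006,0.0013,0.0181],"fingers":0.46,"turn":[0.0003,-0.0003,0]},{"delta_pos":[-0.0006,0.0013,0.0181],"fingers":0.5,"turn":[0.0003,-0.0003,0]},{"delta_pos":[-0.0006,0.0013,0.0181],"fingers":0.55,"turn":[0.0003,-0.0003,0]},{"delta_pos":[-0.0006,0.0013,0.0181],"fingers":0.65,"turn":[0.0003,-0.0003,0]},{"delta_pos":[-0.0006,0.0013,0.0181],"fingers":0.65,"turn":[0.0003,-0.0003,0]}]'

```text
clock: 9.65
position: [0.4375, 0.2007, 0.0681]
ee_rot: [0.736, 0.677, 0.002, 0.0]
ft_force: [-1.4, -2.0, 20.2]
grip_width: 0.51
grasp_force: 35.1
```

Scaled: -0.07 m is -0.0875, -0.065 m is -0.0813.

Request:
move_arm --plan '[{"delta_pos":[0,0,-0.0063],"fingers":0.65,"turn":[0,0,0]},{"delta_pos":[0,0,-0.025],"fingers":0.65,"turn":[0,0,0]},{"delta_pos":[0,0,-0.0563],"fingers":0.65,"turn":[0,0,0]},{"delta_pos":[0,0,-0.0813],"fingers":0.65,"turn":[0,0,0]},{"delta_pos":[0,0,-0.0875],"fingers":0.65,"turn":[0,0,0]},{"delta_pos":[0,0,-0.0875],"fingers":0.65,"turn":[0,0,0]},{"delta_pos":[0,0,-0.0875],"fingers":0.65,"turn":[0,0,0]}]'

```text
clock: 10.52
position: [0.4351, 0.1994, 0.1352]
ee_rot: [0.735, 0.678, -0.001, -0.0]
ft_force: [-0.8, -0.0, -0.6]
grip_width: 0.509
grasp_force: 25.7
```

Run:
```python
from h import *
wrist("w6"); w=dict(np.load("w6.npz")); M=masks(w)
print(*wrects(w,M["blue"],.01)); print(*wrects(w,M["blue"],w["p"][2]+.008)); print(*wrects(w,M["red"],.059))
go(.4366,.0122,.12,-14.8)
```

```text
([329, 351], 0.4778, 0.0361, 27.9, 3.5, 75.6) ([278, 278], 0.4328, 0.1151, 183.6, 98.2, 85.5) ([10, 136], 0.1778, 0.2966, 117.6, 50.8, 76.6) ([259, 13], 0.4255, 0.3516, 117.3, 39.1, -6.8)
([329, 351], 0.4591, 0.1607, 13.4, 1.7, 75.6) ([278, 278], 0.4375, 0.1986, 88.2, 47.2, 85.5) ([10, 136], 0.3149, 0.2859, 56.5, 24.4, 76.6) ([259, 13], 0.434, 0.3123, 56.4, 18.8, -6.8)
([478, 312], 0.6032, 0.074, 95.5, 73.7, -87.2) ([278, 154], 0.4395, 0.2412, 58.8, 44.3, -4.3)
delta [-0.1864, 0.0168, 0.0154] turn [-0.0017, 0.0018, 0.1763] phi -4.7 -> -14.8 pos [0.4351 0.1994 0.1352] F [ 0.1  0.4 -0.4] w 0.508 g 25.7 t 10.57 q7 -0.58
```

View pics/w6.png

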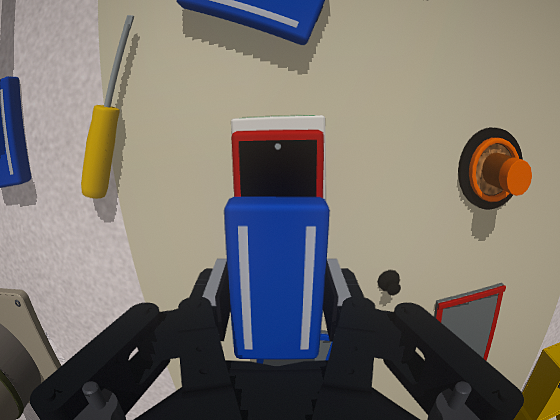

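The drive is held level at (278,278), and the phone stayed put at (278,160). The jar is still upright in its holder. I'll carry the drive to its rest.

Scaled: -0.186 m is -0.2325, 0.012 m is 0.015, 0.176 rad is 0.056.

Request:
move_arm --plan '[{"delta_pos":[-0.025,0.0025,0],"fingers":0.65,"turn":[0,0,0.0064]},{"delta_pos":[-0.0688,0.0063,0],"fingers":0.65,"turn":[-0.0003,0.0003,0.0191]},{"delta_pos":[-0.1188,0.0113,0.0063],"fingers":0.65,"turn":[-0.0003,0.0003,0.0318]},{"delta_pos":[-0.1688,0.015,0.0125],"fingers":0.65,"turn":[-0.0006,0.0006,0.0446]},{"delta_pos":[-0.2125,0.0188,0.0188],"fingers":0.65,"turn":[-0.0006,0.0006,0.0541]},{"delta_pos":[-0.2325,0.0213,0.05],"fingers":0.65,"turn":[-0.0006,0.0006,0.056]},{"delta_pos":[-0.2325,0.0213,0.075],"fingers":0.65,"turn":[-0.0006,0.0006,0.056]},{"delta_pos":[-0.2325,0.0213,0.1],"fingers":0.65,"turn":[-0.0006,0.0006,0.056]},{"delta_pos":[-0.2325,0.0213,0.1125],"fingers":0.65,"turn":[-0.0006,0.0006,0.056]},{"delta_pos":[-0.2325,0.0213,0.1125],"fingers":0.65,"turn":[-0.0006,0.0006,0.056]},{"delta_pos":[-0.2325,0.0213,0.1125],"fingers":0.65,"turn":[-0.0006,0.0006,0.056]}]'

```text
clock: 11.95
position: [0.4376, 0.0125, 0.0468]
ee_rot: [0.792, 0.61, 0.001, 0.0]
ft_force: [0.8, 0.1, 0.6]
grip_width: 0.505
grasp_force: 25.7
```

Run:
```python
from h import *
wrist("w7"); w=dict(np.load("w7.npz"))
go(.4366,.0132,.0155,-14.8)
```

```text
delta [0.0002, -0.0012, 0.0313] turn [0.0022, -0.0021, -0.0001] phi -14.8 -> -14.8 pos [0.4377 0.0127 0.0468] F [ 0.6  0.7 -1.3] w 0.508 g 25.7 t 12.0 q7 -0.31
```

View pics/w7.png

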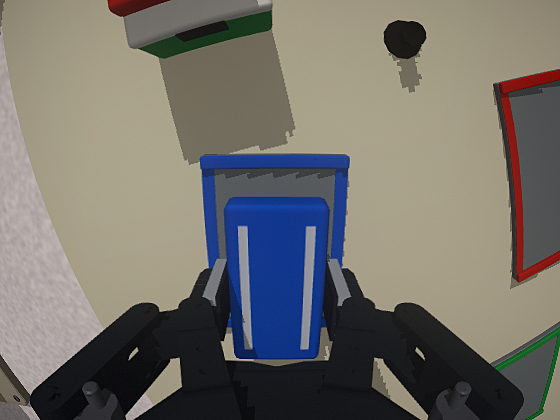

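The drive hangs over its rest, with its far edge at row 198 (columns 226–328). The rest's far edge is at row 156 (columns 201–350). I'll check the centring numerically before lowering.

Run:
```python
from h import *
w=dict(np.load("w7.npz")); R=Ro.from_quat(w["q"])
f=lambda u,v,z:(R.inv().apply(wray(w,u,v,z)-w["p"])*1000).round(1)
zt=w["p"][2]+.007
print("drive far/left/right",f(277,199,zt),f(227,230,zt),f(327,230,zt),f(223,345,zt),f(321,345,zt),"near",f(272,359,zt))
print("rest far L R",f(275,156,.010),f(202,200,.008),f(348,200,.008))
print("target rest centre in tool", (R.inv().apply(np.array([.4366,.0122,.0155])-w["p"])*1000).round(1))
```

```text
drive far/left/right [42.   0.6 -6.9] [ 28.8 -20.   -7. ] [28.7 21.3 -6.9] [-33.3 -26.2  -7.1] [-33.1  22.7  -7. ] near [-42.4  -1.8  -7.1]
rest far L R [53.  -0.3 36.9] [ 28.8 -40.7  38.7] [28.8 40.  38.9]
target rest centre in tool [-0.6 -1.  31.3]
```

Scaled: 0.032 m is 0.04, 0.031 m is 0.0388, -0.002 rad is -0.0006.

Request:
move_arm --plan '[{"delta_pos":[-0.0013,-0.0006,0.0188],"fingers":0.65,"turn":[0.0006,-0.0006,0]},{"delta_pos":[-0.0013,-0.0006,0.03],"fingers":0.65,"turn":[0.0006,-0.0006,0]},{"delta_pos":[-0.0013,-0.0006,0.0363],"fingers":0.65,"turn":[0.0006,-0.0006,0]},{"delta_pos":[-0.0013,-0.0006,0.0388],"fingers":0.65,"turn":[0.0006,-0.0006,0]},{"delta_pos":[-0.0013,-0.0006,0.04],"fingers":0.65,"turn":[0.0006,-0.0006,0]},{"delta_pos":[-0.0013,-0.0006,0.04],"fingers":0.65,"turn":[0.0006,-0.0006,0]}]'

```text
clock: 12.75
position: [0.4362, 0.0119, 0.0151]
ee_rot: [0.792, 0.61, -0.001, -0.001]
ft_force: [-11.2, -1.6, 25.6]
grip_width: 0.505
grasp_force: 40.9
```

Scaled: -0.18 m is -0.225, -0.15 m is -0.1875.

Request:
move_arm --plan '[{"delta_pos":[0,0,0],"fingers":0.47,"turn":[0,0,0]},{"delta_pos":[0,0,0],"fingers":0.44,"turn":[0,0,0]},{"delta_pos":[0,0,0],"fingers":0.4,"turn":[0,0,0]},{"delta_pos":[0,0,0],"fingers":0.35,"turn":[0,0,0]},{"delta_pos":[0,0,-0.0125],"fingers":0.3,"turn":[0,0,0]},{"delta_pos":[0,0,-0.0625],"fingers":0.2,"turn":[0,0,0]},{"delta_pos":[0,0,-0.125],"fingers":0.1,"turn":[0,0,0]},{"delta_pos":[0,0,-0.1875],"fingers":0,"turn":[0,0,0]},{"delta_pos":[0,0,-0.225],"fingers":0,"turn":[0,0,0]},{"delta_pos":[0,0,-0.225],"fingers":0,"turn":[0,0,0]},{"delta_pos":[0,0,-0.225],"fingers":0,"turn":[0,0,0]}]'

```text
clock: 14.12
position: [0.4364, 0.012, 0.1938]
ee_rot: [0.792, 0.61, -0.001, -0.0]
ft_force: [-0.2, 0.9, -0.6]
grip_width: 1.0
grasp_force: 0.0
```

Run:
```python
from h import *
wrist("w8"); w=dict(np.load("w8.npz")); M=masks(w)
print("rest",*wrects(w,M["blue"],.01)); 
hsv=cv2.cvtColor(w["color"],cv2.COLOR_RGB2HSV); 
# drive: blue parts not joined to rest: separate by mask components
n,l,s,c=cv2.connectedComponentsWithStats(M["blue"].astype(np.uint8))
for i in range(1,n):
    if s[i,4]>100: print(s[i],wrects(w,l==i,.022))
print("phone",wrects(w,M["red"],.059))
go(.4365,.2052,.16,-3.6)
```

```text
rest ([277, 186], 0.4367, 0.0115, 109.3, 78.9, 75.2) ([9, 34], 0.1748, 0.2943, 112.0, 49.6, 80.0)
[   0    0   26   80 1445] [([9, 34], 0.1855, 0.2864, 107.7, 47.8, 80.0)]
[ 236  134   82  106 5552] [([277, 186], 0.4374, 0.0143, 105.1, 75.9, 75.2)]
phone [([457, 143], 0.6146, 0.0213, 123.1, 76.9, -85.8), ([225, 33], 0.4353, 0.171, 59.1, 56.4, -3.8)]
delta [0.187, -0.0489, 0.0333] turn [-0.002, 0.0011, -0.1952] phi -14.8 -> -3.6 pos [0.4361 0.012  0.1934] F [ 0.5 -0.9 -0.5] w 1.004 g 0.0 t 14.18 q7 -0.42
```

View pics/w8.png

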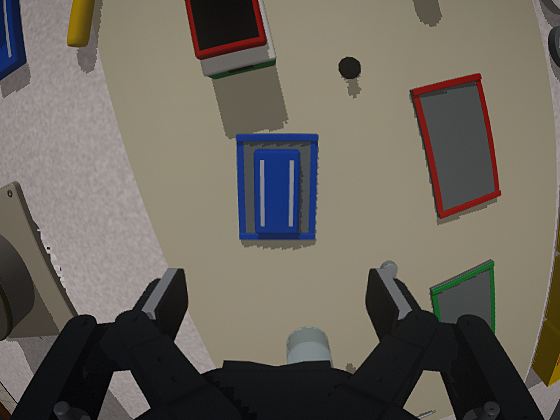

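The drive lies on its rest at (277,190), lined up. I'll verify its centring numerically while moving over to the phone.

Scaled: 0.187 m is 0.2338, 0.15 m is 0.1875, -0.195 rad is -0.0621.

Request:
move_arm --plan '[{"delta_pos":[0.0625,-0.0125,0],"fingers":0,"turn":[-0.0003,0.0003,-0.0159]},{"delta_pos":[0.125,-0.0313,0],"fingers":0,"turn":[-0.0006,0.0003,-0.0318]},{"delta_pos":[0.1875,-0.05,0.0125],"fingers":0,"turn":[-0.0006,0.0003,-0.0477]},{"delta_pos":[0.2338,-0.0613,0.025],"fingers":0,"turn":[-0.0006,0.0003,-0.0621]},{"delta_pos":[0.2338,-0.0613,0.0413],"fingers":0,"turn":[-0.0006,0.0003,-0.0621]},{"delta_pos":[0.2338,-0.0613,0.0413],"fingers":0,"turn":[-0.0006,0.0003,-0.0621]},{"delta_pos":[0.2338,-0.0613,0.0413],"fingers":0,"turn":[-0.0006,0.0003,-0.0621]}]'

```text
clock: 15.05
position: [0.4372, 0.2041, 0.1611]
ee_rot: [0.73, 0.684, 0.0, 0.0]
ft_force: [0.3, 0.1, -0.0]
grip_width: 0.999
grasp_force: 0.0
```

Run:
```python
from h import *
w=dict(np.load("w8.npz")); R=Ro.from_quat(w["q"]); f=lambda u,v,z:(R.inv().apply(wray(w,u,v,z)-w["p"])*1000).round(1)[:2]
g=w["color"].astype(int)
print("col277 rows",[(v,g[v,277].tolist()) for v in list(range(132,156,2))+list(range(222,246,2))])
print("row190",[(u,g[190,u].tolist()) for u in list(range(236,262,3))+list(range(294,320,3))])
wrist("w9"); w=dict(np.load("w9.npz")); print("phone",wrects(w,masks(w)["red"],.059))
go(.4367,.205,.053,-3.6)
```

```text
col277 rows [(132, [157, 146, 121]), (134, [24, 55, 143]), (136, [24, 51, 119]), (138, [23, 49, 117]), (140, [25, 45, 104]), (142, [53, 55, 54]), (144, [52, 53, 56]), (146, [63, 65, 66]), (148, [69, 74, 80]), (150, [21, 50, 128]), (152, [21, 54, 135]), (154, [23, 50, 120]), (222, [23, 49, 117]), (224, [25, 51, 118]), (226, [22, 49, 117]), (228, [24, 50, 117]), (230, [25, 50, 119]), (232, [26, 47, 105]), (234, [24, 38, 77]), (236, [26, 40, 81]), (238, [22, 37, 84]), (240, [89, 87, 78]), (242, [97, 93, 80]), (244, [97, 93, 80])]
row190 [(236, [156, 147, 120]), (239, [22, 48, 118]), (242, [24, 50, 120]), (245, [81, 82, 75]), (248, [76, 80, 81]), (251, [75, 78, 79]), (254, [24, 40, 83]), (257, [22, 50, 122]), (260, [108, 117, 133]), (294, [7, 37, 116]), (297, [21, 45, 111]), (300, [55, 55, 54]), (303, [76, 80, 83]), (306, [75, 79, 81]), (309, [65, 72, 95]), (312, [25, 50, 120]), (315, [20, 47, 122]), (318, [150, 143, 123])]
phone [([429, 377], 0.597, -0.0004, 30.8, 8.8, 3.5), ([461, 296], 0.6053, 0.0974, 74.9, 44.1, 1.8), ([276, 206], 0.4371, 0.2051, 116.8, 59.0, 86.4)]
delta [0.0006, -0.0009, 0.1083] turn [0.0015, -0.0004, -0.0022] phi -3.7 -> -3.6 pos [0.4374 0.2043 0.1613] F [ 0.2 -0.   0.1] w 1.001 g 0.0 t 15.1 q7 -0.57
```

Scaled: 0.11 m is 0.1375, 0.108 m is 0.135, -0.002 rad is -0.0006.

Request:
move_arm --plan '[{"delta_pos":[0,0,0.05],"fingers":0,"turn":[0.0003,0,-0.0006]},{"delta_pos":[0.0006,-0.0006,0.0938],"fingers":0,"turn":[0.0003,0,-0.0006]},{"delta_pos":[0.0006,-0.0006,0.1188],"fingers":0,"turn":[0.0003,0,-0.0006]},{"delta_pos":[0.0006,-0.0006,0.1288],"fingers":0,"turn":[0.0003,0,-0.0006]},{"delta_pos":[0.0006,-0.0006,0.135],"fingers":0,"turn":[0.0003,0,-0.0006]},{"delta_pos":[0.0006,-0.0006,0.1375],"fingers":0,"turn":[0.0003,0,-0.0006]},{"delta_pos":[0.0006,-0.0006,0.1375],"fingers":0.1,"turn":[0.0003,0,-0.0006]},{"delta_pos":[0.0006,-0.0006,0.1375],"fingers":0.18,"turn":[0.0003,0,-0.0006]},{"delta_pos":[0.0006,-0.0006,0.1375],"fingers":0.24,"turn":[0.0003,0,-0.0006]}]'

```text
clock: 16.23
position: [0.4368, 0.206, 0.0513]
ee_rot: [0.728, 0.685, 0.0, -0.0]
ft_force: [-0.3, 0.1, 0.1]
grip_width: 0.762
grasp_force: 0.0
```

Run:
```python
from h import *
w=dict(np.load("w8.npz"))
a,b=wray(w,277,149,.022),wray(w,277,232.5,.022); c,d=wray(w,254,190,.022),wray(w,299,190,.022)
print("drive ends mid",((a+b)/2).round(4),np.linalg.norm(a-b),"sides mid",((c+d)/2).round(4),np.linalg.norm(c-d))
go(.4367,.205,.0505,-3.6)
```

```text
drive ends mid [0.4369 0.0107 0.022 ] 0.0833550984406896 sides mid [0.437  0.0129 0.022 ] 0.04328059033261972
delta [-0.001, -0.0001, 0.0008] turn [0.0006, -0.0006, 0.0019] phi -3.5 -> -3.6 pos [0.4368 0.206  0.0513] F [-0.3  0.1  0.1] w 0.762 g 0.0 t 16.23 q7 -0.52
```

The drive is centred to within 1 mm: (0.4369, 0.011) against the rest's (0.4367, 0.0115). Now I'll close on the phone and lift.

Scaled: -0.001 m is -0.0013, 0.0005 m is 0.0006, 0.002 rad is 0.0006.

Request:
move_arm --plan '[{"delta_pos":[-0.0013,0,0.0006],"fingers":0.26,"turn":[0,0,0.0006]},{"delta_pos":[-0.0013,0,0.0006],"fingers":0.29,"turn":[0,0,0.0006]},{"delta_pos":[-0.0013,0,0.0006],"fingers":0.32,"turn":[0,0,0.0006]},{"delta_pos":[-0.0013,0,0.0006],"fingers":0.4,"turn":[0,0,0.0006]},{"delta_pos":[-0.0013,0,0.0006],"fingers":0.45,"turn":[0,0,0.0006]},{"delta_pos":[-0.0013,0,0.0006],"fingers":0.45,"turn":[0,0,0.0006]}]' --force 30

```text
clock: 16.98
position: [0.4373, 0.205, 0.0512]
ee_rot: [0.729, 0.684, 0.001, 0.0]
ft_force: [0.2, -1.8, 5.9]
grip_width: 0.694
grasp_force: 34.5
```

Scaled: -0.07 m is -0.0875, -0.065 m is -0.0813.

Request:
move_arm --plan '[{"delta_pos":[0,0,-0.005],"fingers":0.45,"turn":[0,0,0]},{"delta_pos":[0,0,-0.0188],"fingers":0.45,"turn":[0,0,0]},{"delta_pos":[0,0,-0.0438],"fingers":0.45,"turn":[0,0,0]},{"delta_pos":[0,0,-0.0688],"fingers":0.45,"turn":[0,0,0]},{"delta_pos":[0,0,-0.0813],"fingers":0.45,"turn":[0,0,0]},{"delta_pos":[0,0,-0.0875],"fingers":0.45,"turn":[0,0,0]},{"delta_pos":[0,0,-0.0875],"fingers":0.45,"turn":[0,0,0]},{"delta_pos":[0,0,-0.0875],"fingers":0.45,"turn":[0,0,0]}]'

```text
clock: 17.98
position: [0.4363, 0.2048, 0.1199]
ee_rot: [0.729, 0.684, -0.0, -0.0]
ft_force: [-0.7, -0.0, -1.5]
grip_width: 0.692
grasp_force: 32.9
```

Run:
```python
from h import *
wrist("w10"); w=dict(np.load("w10.npz"))
print("phone",wrects(w,masks(w)["red"],w["p"][2]+.0075))
r=w["range_z"]
print([(v,wpt(w,277,v).round(4).tolist()) for v in (215,230,260,300,340)],[wpt(w,u,230).round(4).tolist() for u in(240,310)])
go(.6448,.0096,.13,4)
```

```text
phone [([487, 321], 0.5572, 0.1681, 58.9, 29.7, -45.3), ([276, 242], 0.4367, 0.2099, 108.7, 58.8, 86.4)]
[(215, [0.0357, 0.0004, -0.0082]), (230, [0.0289, 0.0004, -0.0072]), (260, [0.0153, 0.0004, -0.0074]), (300, [-0.0044, 0.0005, -0.0083]), (340, [-0.0282, 0.0005, -0.0083])] [[0.0292, -0.0146, -0.0082], [0.0295, 0.0138, -0.0088]]
delta [-0.1816, 0.2204, -0.0101] turn [-0.0006, 0.0003, -0.1328] phi -3.6 -> 4.0 pos [0.4363 0.2047 0.12  ] F [-0.4  0.5 -1.3] w 0.691 g 32.9 t 18.02 q7 -0.56
```

View pics/w10.png

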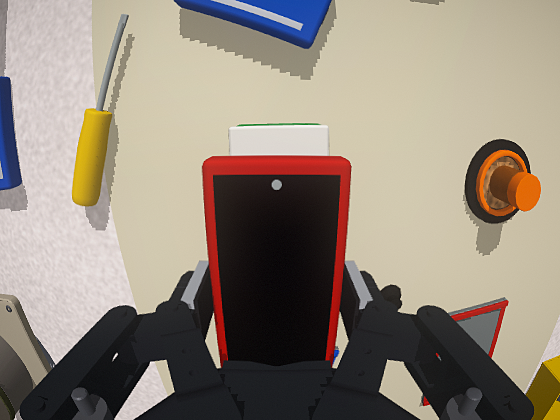

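The phone is held level, with its far edge at row 157 and columns 204–350, and the box is untouched behind it. I'll carry the phone to the red rest.

Scaled: 0.22 m is 0.275, 0.012 m is 0.015, -0.01 rad is -0.0032.

Request:
move_arm --plan '[{"delta_pos":[-0.0125,0.015,-0.0063],"fingers":0.45,"turn":[0,0,-0.0032]},{"delta_pos":[-0.0438,0.05,-0.0125],"fingers":0.45,"turn":[0,0,-0.008]},{"delta_pos":[-0.075,0.0913,-0.0125],"fingers":0.45,"turn":[0,0,-0.0143]},{"delta_pos":[-0.1125,0.135,-0.0125],"fingers":0.45,"turn":[0,0,-0.0207]},{"delta_pos":[-0.15,0.1813,-0.0125],"fingers":0.45,"turn":[0,0,-0.0286]},{"delta_pos":[-0.185,0.225,-0.0125],"fingers":0.45,"turn":[0,0,-0.035]},{"delta_pos":[-0.2125,0.2588,-0.0125],"fingers":0.45,"turn":[0,0,-0.0398]},{"delta_pos":[-0.225,0.2725,-0.0125],"fingers":0.45,"turn":[0,0,-0.0423]},{"delta_pos":[-0.2275,0.275,-0.0125],"fingers":0.45,"turn":[0,0,-0.0423]},{"delta_pos":[-0.2275,0.275,0.025],"fingers":0.45,"turn":[0,0,-0.0423]},{"delta_pos":[-0.2275,0.275,0.0625],"fingers":0.45,"turn":[0,0,-0.0423]},{"delta_pos":[-0.2275,0.275,0.0625],"fingers":0.45,"turn":[0,0,-0.0423]}]'

```text
clock: 19.52
position: [0.6424, 0.0111, 0.0684]
ee_rot: [0.681, 0.732, -0.001, -0.002]
ft_force: [-0.5, -0.1, -1.6]
grip_width: 0.695
grasp_force: 33.4
```

Run:
```python
from h import *
wrist("w11"); w=dict(np.load("w11.npz")); print("pos",w["p"])
M=masks(w)["red"]; print("red@.01",wrects(w,M,.01)); print("red@phone",wrects(w,M,w["p"][2]+.008))
c=camera("top"); np.savez("top1.npz",**c); m=masks(c); print(rects(c,m["red"],.01),rects(c,m["blue"],.01),rects(c,m["green"],.01))
go(.6448,.0096,.013,4)
```

```text
pos [0.64239858 0.0110707  0.06837561]
red@.01 [([278, 231], 0.6449, -0.0115, 186.8, 92.8, -85.8)]
red@phone [([278, 231], 0.6423, 0.0231, 121.5, 60.4, -85.8)]
[([536, 217], 0.4071, -0.6821, 147, 18, -89.1), ([286, 135], 0.6437, 0.0718, 94, 30, -5.0)] [([204, 296], 0.1583, 0.3025, 109, 56, 88.7), ([71, 198], 0.4411, 0.7092, 46, 17, 62.2), ([182, 203], 0.4321, 0.3775, 108, 58, -25.6)] [([386, 137], 0.6465, -0.2364, 165, 94, -82.8)]
delta [-0.0008, -0.0, 0.0585] turn [0.0007, -0.0007, 0.0011] phi 4.1 -> 4.0 pos [0.6447 0.0104 0.0715] F [ 0.4 -0.5 -1.5] w 0.694 g 33.4 t 19.62 q7 0.15
```

View pics/w11.png

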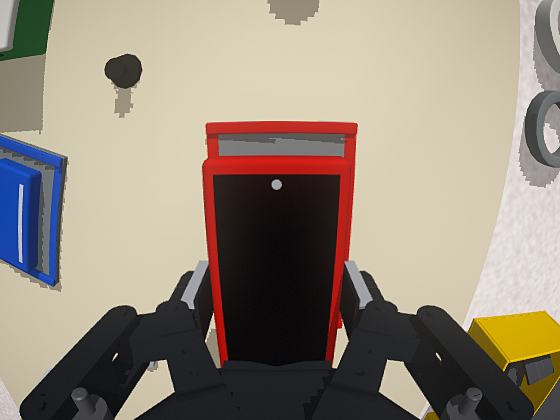

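The phone is over the red rest. The rest's far edge is at row 123 (columns 206–357) and the phone's far edge at row 157 (columns 204–354), so they are parallel and centred.

Scaled: 0.059 m is 0.0738, 0.058 m is 0.0725, -0.001 rad is -0.0003.

Request:
move_arm --plan '[{"delta_pos":[-0.0019,0,0.0313],"fingers":0.45,"turn":[0.0003,-0.0003,0]},{"delta_pos":[-0.0019,0,0.0525],"fingers":0.45,"turn":[0.0003,-0.0003,0]},{"delta_pos":[-0.0019,0,0.0638],"fingers":0.45,"turn":[0.0003,-0.0003,0]},{"delta_pos":[-0.0019,0,0.07],"fingers":0.45,"turn":[0.0003,-0.0003,0]},{"delta_pos":[-0.0019,0,0.0725],"fingers":0.45,"turn":[0.0003,-0.0003,0]},{"delta_pos":[-0.0019,0,0.0738],"fingers":0.45,"turn":[0.0003,-0.0003,0]},{"delta_pos":[-0.0019,0,0.0738],"fingers":0.45,"turn":[0.0003,-0.0003,0]}]'

```text
clock: 20.5
position: [0.6452, 0.008, 0.0124]
ee_rot: [0.682, 0.731, -0.0, 0.0]
ft_force: [-2.9, -0.2, 4.8]
grip_width: 0.692
grasp_force: 37.8
```

Run:
```python
from h import *
go(.6449,.0088,.0125,4.2)
```

```text
delta [0.0008, -0.0002, -0.0001] turn [-0.0, 0.0004, -0.0034] phi 4.0 -> 4.2 pos [0.6452 0.008  0.0124] F [-2.9 -0.2  4.8] w 0.692 g 37.8 t 20.5 q7 0.17
```

Scaled: -0.19 m is -0.2375, -0.15 m is -0.1875.

Request:
move_arm --plan '[{"delta_pos":[0,0,0],"fingers":0.28,"turn":[0,0,0]},{"delta_pos":[0,0,0],"fingers":0.25,"turn":[0,0,0]},{"delta_pos":[0,0,0],"fingers":0.2,"turn":[0,0,0]},{"delta_pos":[0,0,0],"fingers":0.1,"turn":[0,0,0]},{"delta_pos":[0,0,-0.0125],"fingers":0,"turn":[0,0,0]},{"delta_pos":[0,0,-0.0625],"fingers":0,"turn":[0,0,0]},{"delta_pos":[0,0,-0.125],"fingers":0,"turn":[0,0,0]},{"delta_pos":[0,0,-0.1875],"fingers":0,"turn":[0,0,0]},{"delta_pos":[0,0,-0.2375],"fingers":0,"turn":[0,0,0]},{"delta_pos":[0,0,-0.2375],"fingers":0,"turn":[0,0,0]},{"delta_pos":[0,0,-0.2375],"fingers":0,"turn":[0,0,0]}]'

```text
clock: 21.88
position: [0.6447, 0.0082, 0.2014]
ee_rot: [0.682, 0.731, -0.0, -0.0]
ft_force: [-0.3, -0.2, 0.0]
grip_width: 0.999
grasp_force: 0.0
```

Run:
```python
from h import *
wrist("w12"); w=dict(np.load("w12.npz")); M=masks(w)
print("rest",wrects(w,M["red"],.01))
n,l,s,c=cv2.connectedComponentsWithStats(M["red"].astype(np.uint8))
for i in range(1,n):
    if s[i,4]>100: print(s[i],wrects(w,l==i,.02))
V=cv2.cvtColor(w["color"],cv2.COLOR_RGB2HSV)[:,:,2]; scr=np.zeros_like(M["red"]); scr[110:260,225:335]=V[110:260,225:335]<30
print("screen",wrects(w,scr,.02))
print("green",wrects(w,M["green"],.01))
go(.4385,.2025,.15,-3)
```

```text
rest [([277, 181], 0.6452, 0.0093, 145.0, 89.0, -85.7)]
[ 232  114   91  137 4508] [([277, 181], 0.6451, 0.0116, 140.6, 86.3, -85.7)]
screen [([277, 187], 0.6449, 0.0074, 104.1, 49.0, -86.1)]
green [([264, 331], 0.6423, -0.193, 94.7, 82.1, 7.3), ([105, 44], 0.4356, 0.169, 76.1, 74.3, 87.6)]
delta [0.2083, -0.1917, 0.051] turn [-0.0021, 0.0008, 0.1224] phi 4.0 -> -3.0 pos [0.6444 0.0082 0.2007] F [ 0.2 -0.5  0. ] w 1.001 g 0.0 t 21.93 q7 0.12
```

View pics/w12.png

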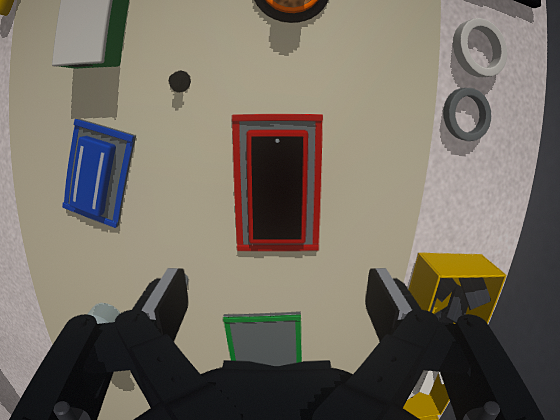

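The phone lies flat in the red rest at (277,190), aligned within 0.5° and 2 mm. Now the box.

Scaled: 0.208 m is 0.26, 0.12 m is 0.15, 0.122 rad is 0.0388.

Request:
move_arm --plan '[{"delta_pos":[0.05,-0.0463,0],"fingers":0,"turn":[-0.0003,0,0.0095]},{"delta_pos":[0.1,-0.0925,0],"fingers":0,"turn":[-0.0006,0.0003,0.0159]},{"delta_pos":[0.15,-0.1375,0],"fingers":0,"turn":[-0.0006,0.0003,0.0255]},{"delta_pos":[0.2,-0.1838,0.025],"fingers":0,"turn":[-0.0006,0.0003,0.0318]},{"delta_pos":[0.2438,-0.225,0.0375],"fingers":0,"turn":[-0.0006,0.0003,0.0388]},{"delta_pos":[0.26,-0.24,0.05],"fingers":0,"turn":[-0.0006,0.0003,0.0388]},{"delta_pos":[0.26,-0.24,0.0625],"fingers":0,"turn":[-0.0006,0.0003,0.0388]},{"delta_pos":[0.26,-0.24,0.0625],"fingers":0,"turn":[-0.0006,0.0003,0.0388]},{"delta_pos":[0.26,-0.24,0.0625],"fingers":0,"turn":[-0.0006,0.0003,0.0388]}]'

```text
clock: 23.05
position: [0.4399, 0.201, 0.1516]
ee_rot: [0.726, 0.688, 0.001, 0.001]
ft_force: [-0.1, -0.9, -0.2]
grip_width: 1.0
grasp_force: 0.0
```

Run:
```python
from h import *
wrist("w13"); w=dict(np.load("w13.npz"))
hsv=cv2.cvtColor(w["color"],cv2.COLOR_RGB2HSV); m=np.zeros((420,560),bool); m[90:350,200:350]=(hsv[90:350,200:350,1]<35)&(hsv[90:350,200:350,2]>120)
print("lid",wrects(w,m,.045,80))
c=camera("top"); h2=cv2.cvtColor(c["color"],cv2.COLOR_RGB2HSV)
m2=np.zeros((420,560),bool); m2[180:222,205:275]=(h2[180:222,205:275,1]<35)&(h2[180:222,205:275,2]>110); print("toplid",rects(c,m2,.045))
go(.4385,.2025,.016,-3)
```

```text
lid [([274, 202], 0.4388, 0.2026, 139.2, 64.0, 87.5)]
toplid [([214, 205], 0.4279, 0.2705, 108, 70, 2.1), ([270, 186], 0.4825, 0.1145, 49, 22, 31.6)]
delta [0.0009, -0.0015, 0.1358] turn [0.0018, -0.0004, -0.0012] phi -3.1 -> -3.0 pos [0.4397 0.2014 0.1518] F [-0.4 -0.5  0.8] w 1.004 g 0.0 t 23.15 q7 -0.55
```

Scaled: 0.136 m is 0.17, 0.04 m is 0.05, -0.01 rad is -0.0032.

Request:
move_arm --plan '[{"delta_pos":[0.0013,-0.0013,0.05],"fingers":0,"turn":[0.0006,0,-0.0032]},{"delta_pos":[0.0013,-0.0013,0.1],"fingers":0,"turn":[0.0006,0,-0.0032]},{"delta_pos":[0.0013,-0.0013,0.1375],"fingers":0,"turn":[0.0006,0,-0.0032]},{"delta_pos":[0.0013,-0.0013,0.16],"fingers":0,"turn":[0.0006,0,-0.0032]},{"delta_pos":[0.0013,-0.0013,0.17],"fingers":0,"turn":[0.0006,0,-0.0032]},{"delta_pos":[0.0013,-0.0013,0.17],"fingers":0.1,"turn":[0.0006,0,-0.0032]},{"delta_pos":[0.0013,-0.0013,0.17],"fingers":0.17,"turn":[0.0006,0,-0.0032]},{"delta_pos":[0.0013,-0.0013,0.17],"fingers":0.22,"turn":[0.0006,0,-0.0032]},{"delta_pos":[0.0013,-0.0013,0.17],"fingers":0.27,"turn":[0.0006,0,-0.0032]},{"delta_pos":[0.0013,-0.0013,0.17],"fingers":0.35,"turn":[0.0006,0,-0.0032]},{"delta_pos":[0.0013,-0.0013,0.17],"fingers":0.4,"turn":[0.0006,0,-0.0032]},{"delta_pos":[0.0013,-0.0013,0.17],"fingers":0.4,"turn":[0.0006,0,-0.0032]}]' --force 45

```text
clock: 24.65
position: [0.4386, 0.2036, 0.0163]
ee_rot: [0.722, 0.692, 0.001, -0.0]
ft_force: [-0.6, -1.2, 5.5]
grip_width: 0.744
grasp_force: 49.6
```

Scaled: -0.11 m is -0.1375, -0.105 m is -0.1313.

Request:
move_arm --plan '[{"delta_pos":[0,0,-0.005],"fingers":0.4,"turn":[0,0,0]},{"delta_pos":[0,0,-0.0188],"fingers":0.4,"turn":[0,0,0]},{"delta_pos":[0,0,-0.0438],"fingers":0.4,"turn":[0,0,0]},{"delta_pos":[0,0,-0.075],"fingers":0.4,"turn":[0,0,0]},{"delta_pos":[0,0,-0.1063],"fingers":0.4,"turn":[0,0,0]},{"delta_pos":[0,0,-0.1313],"fingers":0.4,"turn":[0,0,0]},{"delta_pos":[0,0,-0.1375],"fingers":0.4,"turn":[0,0,0]},{"delta_pos":[0,0,-0.1375],"fingers":0.4,"turn":[0,0,0]},{"delta_pos":[0,0,-0.1375],"fingers":0.4,"turn":[0,0,0]}]'

```text
clock: 25.78
position: [0.4377, 0.2029, 0.1247]
ee_rot: [0.722, 0.692, -0.001, -0.0]
ft_force: [0.8, 0.8, -1.2]
grip_width: 0.741
grasp_force: 50.0
```

Run:
```python
from h import *
wrist("w14"); w=dict(np.load("w14.npz"))
print([(v,wpt(w,277,v).round(4).tolist()) for v in range(150,340,30)],[wpt(w,u,230).round(4).tolist() for u in(230,320)])
go(.6468,-.2367,.125,7)
```

```text
[(150, [0.0641, 0.0003, -0.028]), (180, [0.0542, 0.0003, -0.0277]), (210, [0.0442, 0.0003, -0.0286]), (240, [0.0341, 0.0003, -0.0302]), (270, [0.0217, 0.0004, -0.0284]), (300, [0.0094, 0.0004, -0.0293]), (330, [-0.006, 0.0004, -0.0281])] [[0.0366, -0.0158, -0.0275], [0.0372, 0.0149, -0.029]]
delta [-0.4305, 0.2274, -0.0005] turn [-0.0019, 0.0005, -0.1641] phi -2.4 -> 7.0 pos [0.4377 0.2029 0.1247] F [ 0.5 -0.7 -1.8] w 0.741 g 50.0 t 25.82 q7 -0.53
```

View pics/w14.png

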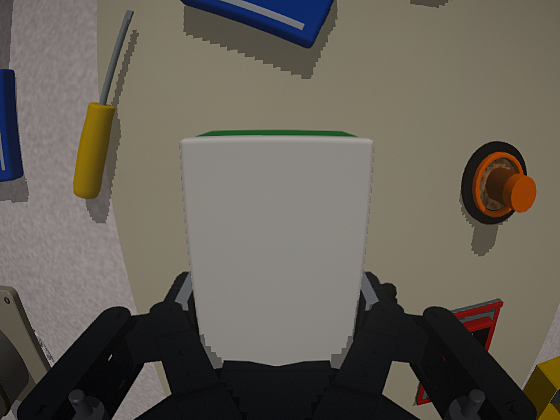

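The box is held level, its lid spanning columns 180–372 at row 138. I'll carry it to the green rest, with the path staying clear of the dispenser.

Scaled: -0.425 m is -0.5313, -0.41 m is -0.5125, -0.12 rad is -0.0382.

Request:
move_arm --plan '[{"delta_pos":[-0.0125,0.0075,-0.0063],"fingers":0.4,"turn":[0,0,-0.0016]},{"delta_pos":[-0.0438,0.025,-0.0063],"fingers":0.4,"turn":[0,0,-0.0048]},{"delta_pos":[-0.0875,0.05,-0.0063],"fingers":0.4,"turn":[0,0,-0.0095]},{"delta_pos":[-0.1438,0.0813,-0.0063],"fingers":0.4,"turn":[-0.0003,0,-0.0143]},{"delta_pos":[-0.2,0.1125,-0.0063],"fingers":0.4,"turn":[-0.0003,0,-0.0191]},{"delta_pos":[-0.2563,0.1438,-0.0063],"fingers":0.4,"turn":[-0.0003,0,-0.0255]},{"delta_pos":[-0.3125,0.175,-0.0063],"fingers":0.4,"turn":[-0.0003,0,-0.0318]},{"delta_pos":[-0.3688,0.2038,-0.0063],"fingers":0.4,"turn":[-0.0006,0,-0.0382]},{"delta_pos":[-0.425,0.23,-0.0063],"fingers":0.4,"turn":[-0.0006,0,-0.043]},{"delta_pos":[-0.475,0.255,-0.0063],"fingers":0.4,"turn":[-0.0006,0,-0.0477]},{"delta_pos":[-0.5125,0.2725,-0.0038],"fingers":0.4,"turn":[-0.0006,0,-0.0509]},{"delta_pos":[-0.5313,0.2813,0],"fingers":0.4,"turn":[-0.0006,0,-0.0522]}]'

```text
clock: 27.32
position: [0.6448, -0.2339, 0.1249]
ee_rot: [0.663, 0.748, -0.0, 0.001]
ft_force: [0.1, 0.7, -1.3]
grip_width: 0.74
grasp_force: 50.1
```

Run:
```python
from h import *
go(.6468,-.2357,.08,7.1)
```

```text
delta [-0.002, 0.0018, 0.0449] turn [0.0005, 0.0009, -0.004] phi 6.9 -> 7.1 pos [ 0.6448 -0.2339  0.1249] F [ 0.1  0.7 -1.3] w 0.74 g 50.1 t 27.32 q7 0.6
```

Scaled: 0.065 m is 0.0813, -0.002 m is -0.0025, -0.004 rad is -0.0013.

Request:
move_arm --plan '[{"delta_pos":[-0.0025,0.0025,0.025],"fingers":0.4,"turn":[0,0.0003,-0.0013]},{"delta_pos":[-0.0025,0.0025,0.0563],"fingers":0.4,"turn":[0,0.0003,-0.0013]},{"delta_pos":[-0.0025,0.0025,0.075],"fingers":0.4,"turn":[0,0.0003,-0.0013]},{"delta_pos":[-0.0025,0.0025,0.0813],"fingers":0.4,"turn":[0,0.0003,-0.0013]},{"delta_pos":[-0.0025,0.0025,0.0813],"fingers":0.4,"turn":[0,0.0003,-0.0013]},{"delta_pos":[-0.0025,0.0025,0.0813],"fingers":0.4,"turn":[0,0.0003,-0.0013]}]'

```text
clock: 28.08
position: [0.6479, -0.2327, 0.0612]
ee_rot: [0.661, 0.75, 0.001, 0.001]
ft_force: [-0.4, 0.5, -2.7]
grip_width: 0.744
grasp_force: 50.1
```

Run:
```python
from h import *
wrist("w15"); w=dict(np.load("w15.npz")); R=Ro.from_quat(w["q"]); M=masks(w)["green"]
f=lambda u,v,z:(R.inv().apply(wray(w,u,v,z)-w["p"])*1000).round(1)[:2]
v,u=np.nonzero(M[:250,150:420]); u+=150
print("rows",v.min(),v.max(),"cols",u.min(),u.max())
top=v<v.min()+4; print("far edge L/R", u[top].min(),u[top].max(), f(u[top].min(),v.min(),.01),f(u[top].max(),v.min(),.01),f(277,v.min(),.01))
hsv=cv2.cvtColor(w["color"],cv2.COLOR_RGB2HSV); m=np.zeros((420,560),bool); m[90:350,150:410]=(hsv[90:350,150:410,1]<35)&(hsv[90:350,150:410,2]>120)
v,u=np.nonzero(m); zt=w["p"][2]+.0287; t=(v>v.min()+6)&(v<v.min()+12); print("lid far",v.min(),f(277,v.min(),zt),f(u[t].min(),v.min()+9,zt),f(u[t].max(),v.min()+9,zt))
c=camera("top"); print(rects(c,masks(c)["green"],.01))
go(.6467,-.2357,.023,7)
```

```text
rows 107 135 cols 191 358
far edge L/R 191 358 [ 80.  -48.2] [79.9 45.9] [78.6  0.3]
lid far 135 [68.9  0.1] [ 66.7 -31.3] [66.7 31.3]
[([362, 136], 0.6426, -0.1652, 87, 24, 6.9)]
delta [-0.0028, -0.0016, 0.038] turn [0.0025, -0.0009, 0.0038] phi 7.2 -> 7.0 pos [ 0.6478 -0.2328  0.061 ] F [ 1.1  0.  -2.1] w 0.74 g 50.1 t 28.18 q7 0.63
```

View pics/w15.png

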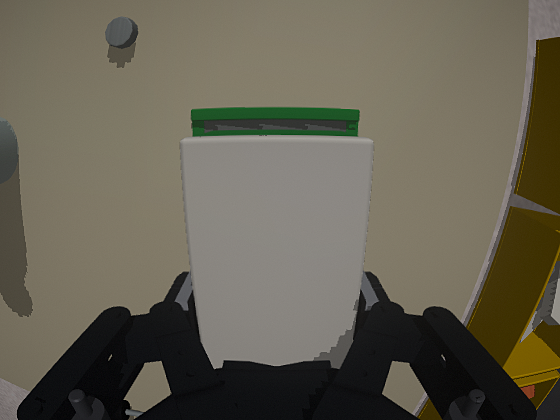

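The rest's far edge is at row 107 (columns 191–358), and the lid's far edge is at row 135, parallel to it. The box needs about -3 mm lengthwise and -1.3 mm sideways, which agrees with the map.

Scaled: 0.0385 m is 0.0481, 0.038 m is 0.0475, 0.002 rad is 0.0006.

Request:
move_arm --plan '[{"delta_pos":[-0.0038,-0.0019,0.015],"fingers":0.4,"turn":[0.0006,-0.0003,0.0006]},{"delta_pos":[-0.0038,-0.0019,0.03],"fingers":0.4,"turn":[0.0006,-0.0003,0.0006]},{"delta_pos":[-0.0038,-0.0019,0.04],"fingers":0.4,"turn":[0.0006,-0.0003,0.0006]},{"delta_pos":[-0.0038,-0.0019,0.045],"fingers":0.4,"turn":[0.0006,-0.0003,0.0006]},{"delta_pos":[-0.0038,-0.0019,0.0475],"fingers":0.4,"turn":[0.0006,-0.0003,0.0006]},{"delta_pos":[-0.0038,-0.0019,0.0481],"fingers":0.4,"turn":[0.0006,-0.0003,0.0006]},{"delta_pos":[-0.0038,-0.0019,0.0481],"fingers":0.4,"turn":[0.0006,-0.0003,0.0006]}]'

```text
clock: 29.05
position: [0.6467, -0.2358, 0.0225]
ee_rot: [0.662, 0.75, 0.0, 0.0]
ft_force: [-2.7, 0.8, 5.4]
grip_width: 0.742
grasp_force: 50.7
```

Run:
```python
from h import *
go(.6467,-.2357,.0223,7.1)
```

```text
delta [0.0001, 0.0, 0.0002] turn [0.0002, -0.0001, 0.0001] phi 7.1 -> 7.1 pos [ 0.6467 -0.2358  0.0225] F [-2.7  0.8  5.4] w 0.742 g 50.7 t 29.05 q7 0.64
```

Scaled: -0.2 m is -0.25, -0.15 m is -0.1875.

Request:
move_arm --plan '[{"delta_pos":[0,0,0],"fingers":0.23,"turn":[0,0,0]},{"delta_pos":[0,0,0],"fingers":0.2,"turn":[0,0,0]},{"delta_pos":[0,0,0],"fingers":0.1,"turn":[0,0,0]},{"delta_pos":[0,0,0],"fingers":0,"turn":[0,0,0]},{"delta_pos":[0,0,-0.0125],"fingers":0,"turn":[0,0,0]},{"delta_pos":[0,0,-0.0625],"fingers":0,"turn":[0,0,0]},{"delta_pos":[0,0,-0.125],"fingers":0,"turn":[0,0,0]},{"delta_pos":[0,0,-0.1875],"fingers":0,"turn":[0,0,0]},{"delta_pos":[0,0,-0.25],"fingers":0,"turn":[0,0,0]},{"delta_pos":[0,0,-0.25],"fingers":0,"turn":[0,0,0]},{"delta_pos":[0,0,-0.25],"fingers":0,"turn":[0,0,0]}]'

```text
clock: 30.42
position: [0.6463, -0.2357, 0.2217]
ee_rot: [0.662, 0.75, -0.0, -0.0]
ft_force: [-0.9, 0.1, -1.2]
grip_width: 0.996
grasp_force: 0.0
```

Run:
```python
from h import *
wrist("w16"); w=dict(np.load("w16.npz"))
hsv=cv2.cvtColor(w["color"],cv2.COLOR_RGB2HSV); m=np.zeros((420,560),bool); m[90:300,200:350]=(hsv[90:300,200:350,1]<35)&(hsv[90:300,200:350,2]>120)
print("lid",wrects(w,m,.051,80),"rest",wrects(w,masks(w)["green"],.01))
s=camera("scene")["color"]; a=np.hstack([s[150:420,60:460],w["color"][75:345,100:480]])[:,:,::-1]; cv2.imwrite("pics/end.png",a); print(get_obs()["clock"],a.shape)
```

```text
lid [([277, 188], 0.6467, -0.2368, 138.9, 63.7, -82.8)] rest [([272, 119], 0.6327, -0.1689, 46.9, 0.2, 7.0), ([277, 168], 0.6475, -0.2376, 167.0, 94.8, -83.1)]
30.525 (270, 780, 3)
```

View pics/end.png

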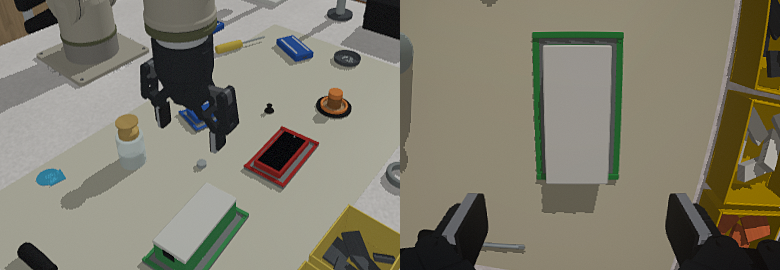

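The final view shows the box at (200,220) left and (578,110) right, centred to about 1 mm. The phone is at (283,152), the jar is in its ring at (334,100), the drive is behind the gripper at (197,118), and the dispenser is untouched at (130,140).

```bash
python3 -c "
from workcell import hand_in; print(hand_in())"
```

```text
the job is handed in; nothing more can be done
None
```

The job is handed in at about 31 s on the robot's clock: the jar stands upright in its ring, the drive and parts box are on their rests centred to about 1 mm, the phone is about 2 mm off lengthwise on its rest, and I left the dispenser and screw dish alone.

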